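# Put the caramel desserts away in the chilled chest

### The job

Stand the iron weight on the lever's paddle so that it holds the lever down and the lid up, put every caramel dessert (brown puff on top) upright in the chest, handling the glasses gently (a light grip, set down rather than dropped) and leaving the raspberry ones where they are. When all are in, take the weight off so that the lid closes, and stand the weight back on its red coaster.

Things in the scene. Friction and masses are not known exactly. Their poses are not given: they have to be found in the camera images.
- chest: Chilled pastry chest, fixed: open steel tub with a red front stripe, outside 216 (x) x 316 (y) x 80 mm high, walls and floor 8 mm thick (inside 200 x 300 mm). Origin at the centre of its underside on the counter; x points away from the robot to the rear, where the lid is hinged, y to the left along the front, z up. The lever is on its -y side.
- lid (a joint): Clear lid with a steel frame, 224 x 316 x 7 mm, hinged along the chest's rear (+x) top edge, 116 mm behind the chest's centre. 0 = shut, 1.53 rad = standing nearly upright behind the tub, its edge then 0.30 m over the counter. Linked to the lever: lid angle = 5.1 x lever angle.
- lever (a joint): Lid-lift lever. 0 = up (at rest, sloping up 0.30 rad towards the robot), 0.30 = fully down, paddle level. A spring and the lid's weight push it up again when let go; about 6 N on the paddle starts it, 3 N keeps it down; damped: opens or shuts in 1 to 3 s. Pivot at chest x 90, y -215, z 75 mm, paddle centre 220 mm from it towards the robot.
- paddle (a point): Centre of the upper face of the lever's red paddle, a tray 118 x 84 mm inside (long side along chest x) with a 6 mm rim, on which the weight can stand. Lever up: about 140 mm over the counter, sloping 0.30 rad, robot-side end higher. Lever fully down: level, 75 mm over the counter, at chest x -130, y -215 mm.
- weight: Dark iron counter weight, 0.85 kg: a disc 60 mm across and 40 mm high with an upright brass knob on top, 28 mm across, from 40 to 85 mm high. Origin at the centre of its underside. Heavy enough, once standing on the paddle, to hold the lever fully down and the lid raised.
- coaster: Round red coaster fixed to the counter, 92 mm across and 4 mm thick: the weight's own place. Origin at the centre of its underside.
- caramel1: Caramel dessert: straight-sided dessert glass, 58 mm diameter, glass wall 55 mm high, solid (filled); a brown choux puff on top makes it 67 mm high in all; about 0.18 kg. Origin at the centre of its underside. May be absent. Grip the glass below the puff, lightly (about 20 N).
- caramel2: Caramel dessert: straight-sided dessert glass, 58 mm diameter, glass wall 55 mm high, solid (filled); a brown choux puff on top makes it 67 mm high in all; about 0.18 kg. Origin at the centre of its underside. May be absent. Grip the glass below the puff, lightly (about 20 N).
- caramel3: Caramel dessert: straight-sided dessert glass, 58 mm diameter, glass wall 55 mm high, solid (filled); a brown choux puff on top makes it 67 mm high in all; about 0.18 kg. Origin at the centre of its underside. May be absent. Grip the glass below the puff, lightly (about 20 N).
- caramel4: Caramel dessert: straight-sided dessert glass, 58 mm diameter, glass wall 55 mm high, solid (filled); a brown choux puff on top makes it 67 mm high in all; about 0.18 kg. Origin at the centre of its underside. May be absent. Grip the glass below the puff, lightly (about 20 N).
- caramel5: Caramel dessert: straight-sided dessert glass, 58 mm diameter, glass wall 55 mm high, solid (filled); a brown choux puff on top makes it 67 mm high in all; about 0.18 kg. Origin at the centre of its underside. May be absent. Grip the glass below the puff, lightly (about 20 N).
- raspberry1: Raspberry dessert, not to be moved: straight-sided dessert glass, 58 mm diameter, glass wall 55 mm high, solid (filled); red berries on top make it 68 mm high. Origin at the centre of its underside.
- raspberry2: Raspberry dessert, not to be moved: straight-sided dessert glass, 58 mm diameter, glass wall 55 mm high, solid (filled); red berries on top make it 68 mm high. Origin at the centre of its underside.

How it is judged:
On the way, in this order (a step that is already met when the one before it is completed fails the run):
1. the weight stands on the paddle, let go, and the lid is held up (value of joint lid above 1.3 rad and contact force between weight and lever above 1.5 N and contact force between the fingers and weight below 0.5 N and contact force between the fingers and lever below 0.5 N), for 0.5 s.
2. every caramel dessert stands upright in the chest, let go (x of caramel1 in the frame of chest between -0.1 and 0.1 m and y of caramel1 in the frame of chest between -0.15 and 0.15 m and z of each of caramel1, caramel2, caramel3, caramel4, caramel5 in the frame of chest below 0.025 m and angle between each of caramel1, caramel2, caramel3, caramel4, caramel5's own z axis and vertical below 0.2 rad and linear speed of each of caramel1, caramel2, caramel3, caramel4, caramel5 below 0.05 m/s and x of caramel2 in the frame of chest between -0.1 and 0.1 m and y of caramel2 in the frame of chest between -0.15 and 0.15 m and x of caramel3 in the frame of chest between -0.1 and 0.1 m and y of caramel3 in the frame of chest between -0.15 and 0.15 m and x of caramel4 in the frame of chest between -0.1 and 0.1 m and y of caramel4 in the frame of chest between -0.15 and 0.15 m and x of caramel5 in the frame of chest between -0.1 and 0.1 m and y of caramel5 in the frame of chest between -0.15 and 0.15 m and contact force between the fingers and caramel1 below 0.5 N and contact force between the fingers and caramel2 below 0.5 N and contact force between the fingers and caramel3 below 0.5 N and contact force between the fingers and caramel4 below 0.5 N and contact force between the fingers and caramel5 below 0.5 N), for 0.3 s.
3. the lever is released and the lid has closed (value of joint lid below 0.08 rad and velocity of joint lid below 0.1 rad/s), for 0.3 s.
At the end, for the whole second after the job is handed in: All caramel desserts that are present stand upright (within 0.2 rad) on the chest's floor inside its walls, the lid is shut (under 0.08 rad) with the lever up, and the weight stands upright on its coaster, its centre within 30 mm of the coaster's centre (x of caramel1 in the frame of chest between -0.1 and 0.1 m and y of caramel1 in the frame of chest between -0.15 and 0.15 m and z of each of caramel1, caramel2, caramel3, caramel4, caramel5 in the frame of chest below 0.025 m and angle between each of caramel1, caramel2, caramel3, caramel4, caramel5, weight's own z axis and vertical below 0.2 rad and linear speed of each of caramel1, caramel2, caramel3, caramel4, caramel5 below 0.05 m/s and x of caramel2 in the frame of chest between -0.1 and 0.1 m and y of caramel2 in the frame of chest between -0.15 and 0.15 m and x of caramel3 in the frame of chest between -0.1 and 0.1 m and y of caramel3 in the frame of chest between -0.15 and 0.15 m and x of caramel4 in the frame of chest between -0.1 and 0.1 m and y of caramel4 in the frame of chest between -0.15 and 0.15 m and x of caramel5 in the frame of chest between -0.1 and 0.1 m and y of caramel5 in the frame of chest between -0.15 and 0.15 m and value of joint lid below 0.08 rad and value of joint lever below 0.03 rad and horizontal distance between weight and coaster below 0.03 m and height (world z) of weight below 0.012 m and linear speed of weight below 0.03 m/s); the robot touches nothing.
It fails at once if a dessert glass gripped with more than 60 N (contact force between the fingers and caramel1 above 60 N or contact force between the fingers and caramel2 above 60 N or contact force between the fingers and caramel3 above 60 N or contact force between the fingers and caramel4 above 60 N or contact force between the fingers and caramel5 above 60 N or contact force between the fingers and raspberry1 above 60 N or contact force between the fingers and raspberry2 above 60 N).
It fails at once if a caramel glass set down or knocked on the chest with more than 50 N (contact force between any of caramel1, caramel2, caramel3, caramel4, caramel5 and chest above 50 N).
It fails at once if a raspberry dessert shifted by more than 60 mm (distance of any of raspberry1, raspberry2 from where it was at the start of the episode above 0.06 m).
Of caramel1, caramel2, caramel3, caramel4, caramel5 only 3 to 5 are there at a start; the rules pass over those that are not, and their reading is None.
At some moment in a run one of caramel1, caramel2, caramel3, caramel4, caramel5 may be knocked a few centimetres aside while the robot is not near it.
It also fails if it takes over 210 s, if anything falls off the work surface, if the arm or the gripper's body presses on something with over 40 N, if the wrist force passes 120 N, or if a joint passes its speed limit or range.

### The arm

A 6-joint arm with a two-finger parallel gripper is mounted at the origin on the work surface. World frame = base frame: x ahead of the robot, y to its left, z up, the work surface at z = 0. Lengths are in m, angles in rad, forces in N, time in s.
With the tool pointing down it reaches from about 0.325 to 0.9 m from the base axis. Payload 6.1 kg.
Tool frame: the origin (TCP) lies where the fingers leave the gripper's body, on its centre line; the fingertips stand 73 mm ahead of it and the grasp point (between the pads) lies 54 mm ahead of it; z points along the fingers, y is the line along which they close (so a half turn about z gives the same grasp; the last joint's range is limited). The gripper opens to 85 mm and grips with 20 to 120 N. Pads are 22 mm wide; open, the fingers measure 114 mm over their backs; the gripper's body (76 mm by 85 mm) begins 54 mm behind the grasp point. The pads swing forward as they close: fully open they stand 13 mm farther back than shut.
Start: joints at [-1.263, 0.22, 1.526, -0, 1.395, -0.126], TCP at [0.263, -0.567, 0.304] pointing down, gripper open.
Joint ranges: [-2.98, 2.98], [-0.91, 2.08], [0.09, 2.57], [-1.24, 4.39], [0.2, 2.65], [-2.68, 2.68]. Speed limits (rad/s): [2.57, 2.57, 3.01, 3.14, 3.14, 3.14].

### API

Orientations are given as a rotation vector (axis times angle).
In Python, from cell import arm, cams gives the robot as it stands.
- The arm moves only by the tool servo_tool, never from a script. Its argument "plan" is a list of rows, each a list of 3 entries, a list of its own where there are three numbers: the shift along the tool's x, y, z in cm, then the turn, a rotation vector about the tool's x, y, z in rad, then the opening, from 0 (shut) to 1 (fully open). A call has 1 to 5 rows; each row shifts and turns the commanded pose from where the row before left it, along the tool's axes as they then stand; what a row does not reach is not made up. A row lasts 1/8 s, in which the tool goes at most 62.5 mm and 10.7 degrees, less where a joint would pass 70% of its speed; a pose out of reach is approached as far as the arm can. A call is refused whole if a number of a shift passes 6.25 or a number of a turn 0.188, either way. A call with a gripper value outside its range is refused whole. The fingers move at their own pace and stop on an object; "newtons" is the grip in N (left out, the last holds). Time passes only in rows, so rows that do not move let the fingers close. It gives the time, the measured TCP pose, the force, the opening and the grip force at its end, in the units of the state.
- arm.read_state(): the state, without advancing time (a new reading comes with each control period).
- cams.snapshot(name): name is "scene" or "top" or "wrist"; returns a dict with "color" (480x640x3 uint8, blue, green, red), "depth" (480x640 float32, m along the optical axis (not along the pixel's ray), 0 where there is no reading), "vertical_fov" (degrees; the focal length in pixels is half the picture's height over the tangent of half this angle, whatever the lens; pixels are square), "cx", "cy" (the principal point, pixels), "k1" (the pictures are not rectified: a ray, as slopes to the right and down, at radius r is drawn at 1 + k1 r^2 times it, then the intrinsics apply), "pose" (4x4, takes a point from camera to world coordinates); the wrist camera has in their place "hand_eye" (4x4, takes a point from camera to tool coordinates, whose origin is the TCP and whose axes are the flange's). Camera axes: x right, y down, z forward; pixel columns grow to the right and rows downward; lengths in m; the calibration is good to about 2 mm. A picture is of the moment at which its call begins: read the wrist's pose just before it.
- arm.finish_job(): hands the job in; it is judged then, once.
Trained networks look in a picture, given as the dict that the camera call returned (one of the last four; its "shot" number tells which), for a name from the list of things; names that differ only in an ending like _2 or _b are one class to them, and where a whole thing is asked for, a point or a joint stands for the part that bears it (a point fixed in the world has none). Each returns a list of dicts, best first, with "p" (0 to 1); they miss things now and then, are a little off and sometimes report something else, mostly with a low value. They report only what shows in the picture. A call takes as long as a camera call.
- cams.outline_of(label, picture): "mask" (480x640 bool, what is visible of it) and "rect" ([left, top, width, height] in pixels, round what is visible of it).
The state is a dict: "clock": time; "joint_pos": joint angles; "joint_vel": joint speeds; "joint_torque": joint torques, N m; "tool_pos": TCP position; "eef_rot": TCP orientation; "wrist_force": force on the tool from outside, world axes, zero at the start; "ft_torque": the same for the moment, N m; "opening": opening from 0.0 (shut) to 1.0 (fully open); "finger_force": force on a finger pad.
Only numpy, scipy, OpenCV 4.12 (cv2) and the standard library are available. Lean on these libraries where they do the work, as an engineer would, in place of code of your own. Each camera call takes 0.05 s, during which the arm holds its last target. There are 200 camera calls.

## Working session

There is one attempt and no reset: what is moved stays moved. The work goes in short steps, Python scripts to look and compute and a tool call to move; the robot and the scene stay as the last step left them, time stands still between calls to the robot, and variables do not carry over. Pictures are saved under pics/ and viewed, at most 14 in all, crops included, and the job is handed in when it is done.

Besides the shell and the picture viewer there is one more tool, called after "Request:" in YAML: its name, and indented under it one key for each argument. servo_tool: Moves the arm, as the interface text tells. Its arguments: {"type":"object","properties":{"plan":{"type":"array","items":{"type":"array"}},"newtons":{"type":"number"}},"required":["plan"]}

```bash
mkdir -p pics; ls
cat > h.py <<'E'
import numpy as np, cv2
from cell import arm, cams
from scipy.spatial.transform import Rotation as R
def pose(st):
    T=np.eye(4);T[:3,:3]=R.from_rotvec(st["eef_rot"]).as_matrix();T[:3,3]=st["tool_pos"];return T
def snap(n):
    st=arm.read_state();p=cams.snapshot(n)
    p["T"]=np.array(p["pose"]) if "pose" in p else pose(st)@np.array(p["hand_eye"])
    return p
def cloud(p,mask=None):
    h,w=p["depth"].shape;f=h/2/np.tan(np.radians(p["vertical_fov"])/2)
    K=np.array([[f,0,p["cx"]],[0,f,p["cy"]],[0,0,1.]])
    m=p["depth"]>0
    if mask is not None:m&=mask
    v,u=np.nonzero(m)
    s=cv2.undistortPoints(np.stack([u,v],1).astype(float)[:,None],K,np.array([p["k1"],0,0,0,0.]))[:,0]
    z=p["depth"][v,u].astype(float)
    P=np.c_[s*z[:,None],z]
    return P@p["T"][:3,:3].T+p["T"][:3,3]
def find(p,label,pmin=.3):
    out=[]
    for d in cams.outline_of(label,p):
        if d["p"]<pmin: continue
        P=cloud(p,d["mask"])
        if len(P)<20: continue
        out.append((d,P))
    return out
E
python3 - <<'E'
from h import *
st=arm.read_state();print({k:np.round(v,3) for k,v in st.items()})
for n in ("top","scene"):
    p=snap(n);cv2.imwrite(f"pics/{n}0.png",p["color"])
    print(n,p["vertical_fov"],p["k1"],np.round(p["T"],3).tolist())
    for l in ["caramel1","raspberry1","weight","coaster","chest","lid","paddle"]:
        for d,P in find(p,l):
            top=P[P[:,2]>np.percentile(P[:,2],95)-.012]
            print(l,round(d["p"],2),d["rect"],len(P),"med",np.round(np.median(P,0),3),"min",np.round(np.percentile(P,2,axis=0),3),"max",np.round(np.percentile(P,98,axis=0),3),"topmean",np.round(top.mean(0),3))
E
```

```text
pics
{'clock': np.float64(0.0), 'joint_pos': array([-1.263,  0.221,  1.528, -0.   ,  1.395, -0.126]), 'joint_vel': array([ 0.   ,  0.001, -0.001, -0.   ,  0.001, -0.003]), 'joint_torque': array([-1.000e-03, -4.969e+01, -3.894e+01, -0.000e+00,  1.100e-02,
       -0.000e+00]), 'tool_pos': array([ 0.263, -0.567,  0.303]), 'eef_rot': array([-3.066, -0.676,  0.   ]), 'wrist_force': array([ 0.224,  0.069, -0.565]), 'ft_torque': array([-0.013,  0.036,  0.012]), 'finger_force': np.float64(0.0), 'opening': np.float64(1.001)}
top 48.282091728021946 -0.09179571070829053 [[0.018, -0.991, 0.133, 0.371], [-1.0, -0.018, 0.002, 0.056], [0.0, -0.133, -0.991, 1.25], [0.0, 0.0, 0.0, 1.0]]
caramel1 0.92 [212.3, 264.4, 27.4, 24.1] 609 med [0.431 0.271 0.055] min [0.406 0.248 0.007] max [0.458 0.302 0.066] topmean [0.433 0.275 0.058]
caramel1 0.88 [144.0, 223.7, 30.7, 27.9] 659 med [0.517 0.426 0.054] min [0.493 0.405 0.   ] max [0.545 0.459 0.067] topmean [0.519 0.433 0.058]
caramel1 0.73 [222.3, 167.5, 29.2, 30.7] 611 med [0.649 0.252 0.054] min [0.626 0.227 0.005] max [0.68  0.282 0.066] topmean [0.652
[... 2582 characters left out ...]
8 0.097 0.003] min [ 0.398  0.076 -0.002] max [0.469 0.158 0.008] topmean [0.443 0.107 0.003]
chest 0.68 [128.2, 182.7, 180.4, 139.2] 13637 med [ 0.612 -0.19   0.086] min [ 0.343 -0.362  0.003] max [0.728 0.007 0.153] topmean [ 0.374 -0.298  0.144]
chest 0.41 [308.2, 228.0, 30.8, 15.8] 142 med [0.442 0.093 0.003] min [ 0.4    0.077 -0.002] max [0.466 0.161 0.008] topmean [0.439 0.107 0.003]
lid 0.97 [157.9, 229.5, 148.4, 64.4] 7514 med [ 0.59  -0.15   0.087] min [ 0.446 -0.31   0.082] max [0.715 0.008 0.091] topmean [ 0.588 -0.151  0.087]
paddle 0.56 [140.5, 182.7, 45.7, 88.8] 1818 med [ 0.401 -0.313  0.135] min [ 0.322 -0.37   0.08 ] max [ 0.559 -0.249  0.162] topmean [ 0.348 -0.287  0.154]
```

```bash
python3 -c "
import cv2
a=cv2.imread('pics/top0.png')[120:380,100:560];cv2.imwrite('pics/top0c.png',cv2.resize(a,None,fx=1.7,fy=1.7))"
```

```text
(no output)
```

View pics/top0c.png

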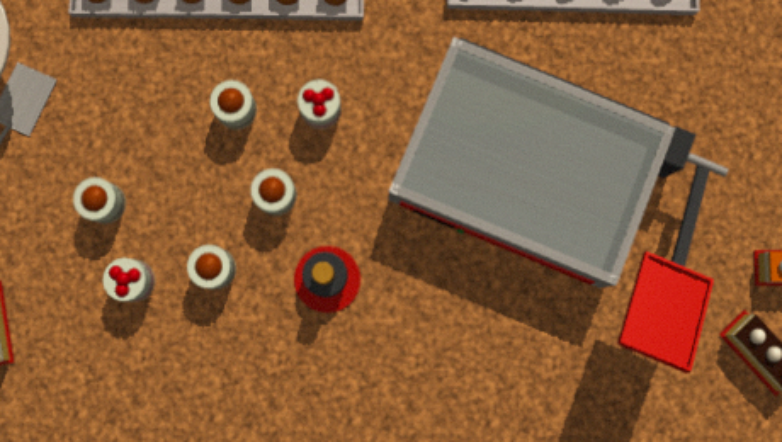

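View pics/scene0.png

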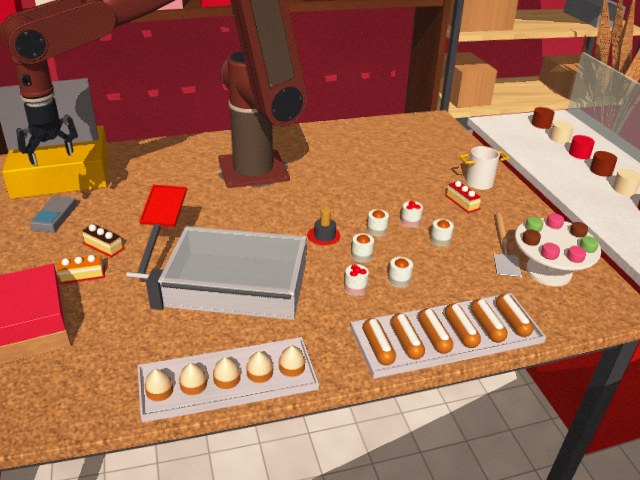

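The scene shows four caramels, two raspberries, the weight on its coaster and the paddle up. Next I'll fit exact poses.

```bash
cat >> h.py <<'E'
from scipy.optimize import least_squares
def glass(P,r=.029,z0=.042,z1=.06):
    Q=P[(P[:,2]>z0)&(P[:,2]<z1)]
    h=cv2.convexHull((Q[:,:2]*1000).astype(np.float32))[:,0]/1000
    c=least_squares(lambda c:np.hypot(*(h-c).T)-r,h.mean(0),loss="soft_l1",f_scale=.002).x
    return c
def car(p,label="caramel1",pmin=.3):
    return [(round(d["p"],2),np.round(glass(P),3)) for d,P in find(p,label,pmin)]
def go(x,y,z,yaw=None,st=None):
    """cm shift in current tool axes, and turn about tool z to bring tool y to direction yaw (mod pi)"""
    T=pose(st or arm.read_state());d=T[:3,:3].T@(np.array([x,y,z])-T[:3,3])*100
    ty=np.arctan2(T[1,1],T[0,1])
    tilt=np.round(T[:3,2],3)
    print("shift cm",np.round(d,2),"tilt",tilt,"tool y dir",round(ty,3), "" if yaw is None else "turn z(tool) %.3f"%(-((yaw-ty+np.pi/2)%np.pi-np.pi/2)))
E
python3 - <<'E'
from h import *
print(np.round(pose(arm.read_state())[:3,:3],3))
for n in ("top","scene"):
    p=snap(n)
    print(n,car(p),car(p,"raspberry1"))
    for l in("lid","coaster","weight"):
        for d,P in find(p,l,.6)[:1]:
            if l=="lid":
                Q=P[(P[:,2]>.078)&(P[:,2]<.095)];r=cv2.minAreaRect((Q[:,:2]*1000).astype(np.float32));print(r,np.round(cv2.boxPoints(r)))
            if l=="weight": 
                Q=P[P[:,2]>.075];print("knob",Q.mean(0).round(3),glass(P,.030,.03,.048),glass(P,.014,.07,.095))
    P=cloud(p);m=p["depth"]>0;c=p["color"][m].astype(int)
    k=(c[:,2]>120)&(c[:,1]<60)&(c[:,0]<60)&(abs(P[:,0]-.42)<.09)&(abs(P[:,1]-.115)<.09)&(P[:,2]<.012)
    h=cv2.convexHull((P[k,:2]*1000).astype(np.float32))[:,0]/1000
    print("coaster",k.sum(),least_squares(lambda c:np.hypot(*(h-c).T)-.046,h.mean(0),loss="soft_l1",f_scale=.002).x)
E
```

```text
[[ 0.907  0.42  -0.   ]
 [ 0.42  -0.907 -0.   ]
 [-0.     0.    -1.   ]]
top [(0.91, array([0.536, 0.195])), (0.9, array([0.433, 0.276])), (0.89, array([0.52 , 0.434])), (0.56, array([0.654, 0.256]))] [(0.76, array([0.658, 0.136])), (0.69, array([0.413, 0.387]))]
((425.57989501953125, 122.49325561523438), (26.037307739257812, 25.651569366455078), 89.48249816894531) [[413. 110.]
 [438. 109.]
 [439. 135.]
 [413. 136.]]
knob [0.426 0.123 0.087] [0.42711144 0.12265424] [0.42629688 0.12309821]
coaster 401 [0.42030229 0.12241254]
scene [(0.97, array([0.659, 0.254])), (0.96, array([0.54 , 0.193])), (0.84, array([0.436, 0.274])), (0.65, array([0.524, 0.429]))] [(0.62, array([0.418, 0.386])), (0.56, array([0.663, 0.135]))]
((578.6359252929688, -149.22103881835938), (318.9225158691406, 233.49493408203125), 68.43122100830078) [[ 411. -255.]
 [ 629. -340.]
 [ 746.  -44.]
 [ 529.   42.]]
knob [0.436 0.121 0.084] [0.43102427 0.12082824] [0.43337531 0.1201886 ]
coaster 209 [0.42339824 0.12007731]
```

Request:
servo_tool:
  plan:
    - [[3.5,-4.4,0],[0,0,0],1]
    - [[3.5,-4.4,0],[0,0,0],1]
    - [[3.5,-4.4,0],[0,0,0],1]
    - [[3.5,-4.4,0],[0,0,0],1]
    - [[3.5,-4.4,0],[0,0,0],1]

```text
clock: 2.02
tool_pos: [0.3292, -0.2923, 0.3041]
eef_rot: [3.068, 0.675, 0.001]
wrist_force: [0.7, -0.1, 0.3]
opening: 1.0
finger_force: 0.0
```

Request:
servo_tool:
  plan:
    - [[3.5,-4.4,0],[0,0,0],1]
    - [[3.5,-4.4,0],[0,0,0],1]
    - [[3.5,-4.4,0],[0,0,0],1]
    - [[3.5,-4.4,0],[0,0,0],1]
    - [[3.5,-4.4,0],[0,0,0],1]

```text
clock: 2.65
tool_pos: [0.3955, -0.019, 0.3044]
eef_rot: [3.067, 0.676, 0.002]
wrist_force: [1.3, -0.0, 0.4]
opening: 0.998
finger_force: 0.0
```

Request:
servo_tool:
  plan:
    - [[3.5,-4.4,0],[0,0,0],1]
    - [[3.5,-4.4,0],[0,0,0],1]
    - [[0,0,0],[0,0,-0.18],1]
    - [[0,0,0],[0,0,-0.18],1]
    - [[0,0,0],[0,0,0],1]

```text
clock: 3.28
tool_pos: [0.4218, 0.0888, 0.304]
eef_rot: [2.898, 1.213, 0.0]
wrist_force: [0.1, -0.2, -0.4]
opening: 0.996
finger_force: 0.0
```

Run:
```python
from h import *
st=arm.read_state();print(np.round(st["joint_pos"],2),np.round(st["tool_pos"],3),st["clock"])
go(.428,.122,.30,-.376)
p=snap("wrist");cv2.imwrite("pics/w1.png",p["color"])
for d,P in find(p,"weight",.3): print(d["p"],d["rect"],glass(P,.030,.03,.05),glass(P,.014,.075,.095))
p=snap("top");print(car(p))
```

```text
[ 0.02 -0.26  2.   -0.    1.4   0.8 ] [0.422 0.089 0.304] 3.275
shift cm [ 2.8  -1.89  0.4 ] tilt [ 0.  0. -1.] tool y dir -0.778 turn z(tool) -0.402
0.86 [263.7, 151.1, 61.4, 58.0] [0.42646652 0.12389192] [0.42650029 0.12424307]Traceback (most recent call last):
  File "<stdin>", line 5, in <module>
  File "h.py", line 31, in glass
    h=cv2.convexHull((Q[:,:2]*1000).astype(np.float32))[:,0]/1000
      ~~~~~~~~~~~~~~~~~~~~~~~~~~~~~~~~~~~~~~~~~~~~~~~~~^^^^^
TypeError: 'NoneType' object is not subscriptable
```

Request:
servo_tool:
  plan:
    - [[2.8,-2.1,0],[0,0,0],1]
    - [[0,0,0],[0,0,-0.18],1]
    - [[0,0,0],[0,0,-0.18],1]
    - [[0,0,4],[0,0,-0.04],1]
    - [[0,0,5],[0,0,0],1]

```text
clock: 4.0
tool_pos: [0.4277, 0.123, 0.2144]
eef_rot: [2.6, 1.76, 0.006]
wrist_force: [0.5, -0.4, 0.2]
opening: 1.001
finger_force: 0.0
```

Request:
servo_tool:
  plan:
    - [[0,0,4],[0,0,0],1]
    - [[0,0,3],[0,0,0],1]
    - [[0,0,1.4],[0,0,0],1]
    - [[0,0,0],[0,0,0],1]
    - [[0,0,0],[0,0,0],0.2]
  newtons: 60

```text
clock: 4.62
tool_pos: [0.4276, 0.1233, 0.1313]
eef_rot: [2.598, 1.764, 0.003]
wrist_force: [0.1, -0.3, 0.3]
opening: 0.818
finger_force: 0.0
```

Request:
servo_tool:
  plan:
    - [[0,0,0],[0,0,0],0]
    - [[0,0,0],[0,0,0],0]
    - [[0,0,0],[0,0,0],0]
    - [[0,0,0],[0,0,0],0]
    - [[0,0,0],[0,0,0],0]

```text
clock: 5.25
tool_pos: [0.4267, 0.1235, 0.1307]
eef_rot: [-2.598, -1.766, -0.001]
wrist_force: [-2.6, 0.5, 5.2]
opening: 0.31
finger_force: 58.6
```

Request:
servo_tool:
  plan:
    - [[0,0,-2],[0,0,0],0]
    - [[0,0,-4],[0,0,0],0]
    - [[0,0,-5],[0,0,0],0]
    - [[0,0,-5],[0,0,0],0]
    - [[0,0,-4],[0,0,0],0]

```text
clock: 5.88
tool_pos: [0.4257, 0.1232, 0.3305]
eef_rot: [-2.598, -1.765, 0.002]
wrist_force: [1.1, 1.0, -8.7]
opening: 0.309
finger_force: 61.0
```

Request:
servo_tool:
  plan:
    - [[-3,0.7,0],[0,0,0],0]
    - [[-5,1.3,0],[0,0,0],0]
    - [[-5,1.3,0],[0,0,0],0]
    - [[-5,1.3,0],[0,0,0],0]
    - [[-5,1.3,0],[0,0,0],0]

```text
clock: 6.5
tool_pos: [0.3954, -0.1134, 0.3282]
eef_rot: [-2.596, -1.765, 0.002]
wrist_force: [1.3, 0.7, -8.2]
opening: 0.311
finger_force: 60.8
```

Request:
servo_tool:
  plan:
    - [[-5,1.3,0],[0,0,0],0]
    - [[-5,1.3,0],[0,0,0],0]
    - [[-5,1.2,0],[0,0,0],0]
    - [[-3.2,0.8,0],[0,0,0],0]
    - [[0,0,0],[0,0,0],0]

```text
clock: 7.12
tool_pos: [0.3711, -0.3, 0.3279]
eef_rot: [-2.599, -1.759, 0.002]
wrist_force: [0.1, 0.9, -7.9]
opening: 0.314
finger_force: 60.9
```

Run:
```python
from h import *
st=arm.read_state();print(st["tool_pos"],st["finger_force"],st["wrist_force"])
go(.373,-.299,.25,-.376)
p=snap("top");cv2.imwrite("pics/t1.png",cv2.resize(p["color"][130:380,280:560],None,fx=2,fy=2))
for n in("top","scene"):
    p=snap(n);P=cloud(p);c=p["color"][p["depth"]>0].astype(int)
    k=(c[:,2]>120)&(c[:,1]<60)&(c[:,0]<60)&(abs(P[:,0]-.38)<.1)&(abs(P[:,1]+.3)<.09)&(P[:,2]>.1)
    Q=P[k];r=cv2.minAreaRect((Q[:,:2]*1000).astype(np.float32));print(k.sum(),r,Q[:,2].min(),Q[:,2].max())
print(car(p))
```

```text
[ 0.37111735 -0.29995422  0.32789989] 60.89711308479309 [ 0.14913665  0.94642963 -7.90132688]
shift cm [0.15 0.17 7.79] tilt [-0.003  0.002 -1.   ] tool y dir -0.38 turn z(tool) -0.004
1324 ((384.13446044921875, -301.39361572265625), (94.2154769897461, 122.085693359375), 68.17477416992188) 0.11646157854523698 0.20274680541913948
2071 ((382.76348876953125, -305.28240966796875), (133.4283905029297, 144.26300048828125), 50.25638961791992) 0.1122594693285468 0.6429284352422593
[(0.94, array([0.524, 0.43 ])), (0.9, array([0.54 , 0.194])), (0.73, array([0.659, 0.254]))]
```

View pics/t1.png

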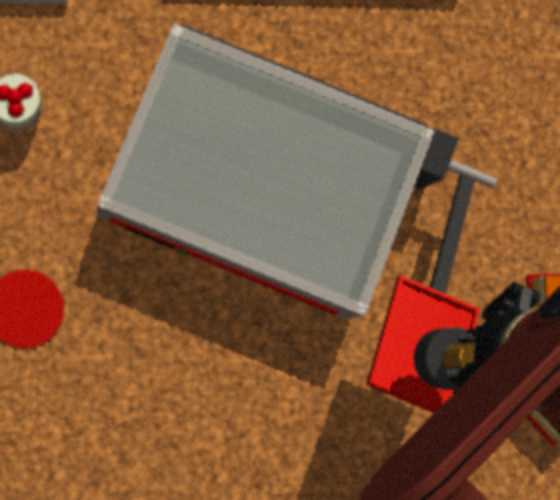

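Request:
servo_tool:
  plan:
    - [[0.1,0.2,1.5],[0,0,0],0]
    - [[0,0,1.5],[0,0,0],0]
    - [[0,0,0.8],[0,0,0],0]
    - [[0,0,0.5],[0,0,0],0]
    - [[0,0,0.5],[0,0,0],0]
  newtons: 80

```text
clock: 7.95
tool_pos: [0.3748, -0.2984, 0.2818]
eef_rot: [2.598, 1.766, 0.0]
wrist_force: [0.1, 0.2, -8.5]
opening: 0.305
finger_force: 79.2
```

Request:
servo_tool:
  plan:
    - [[0,0,0.5],[0,0,0],0]
    - [[0,0,0.5],[0,0,0],0]
    - [[0,0,0.5],[0,0,0],0]
    - [[0,0,0.5],[0,0,0],0]
    - [[0,0,0.5],[0,0,0],0]

```text
clock: 8.57
tool_pos: [0.3746, -0.2984, 0.2567]
eef_rot: [2.598, 1.766, -0.001]
wrist_force: [-4.2, 1.5, -0.8]
opening: 0.304
finger_force: 80.1
```

Request:
servo_tool:
  plan:
    - [[0,0,0.5],[0,0,0],0]
    - [[0,0,0.5],[0,0,0],0]
    - [[0,0,0.5],[0,0,0],0]
    - [[0,0,0.5],[0,0,0],0]
    - [[0,0,0.5],[0,0,0],0]

```text
clock: 9.2
tool_pos: [0.3746, -0.2982, 0.2314]
eef_rot: [-2.598, -1.765, -0.0]
wrist_force: [-3.2, 0.7, -2.0]
opening: 0.307
finger_force: 80.1
```

Request:
servo_tool:
  plan:
    - [[0,0,0.5],[0,0,0],0]
    - [[0,0,0.5],[0,0,0],0]
    - [[0,0,0.5],[0,0,0],0]
    - [[0,0,0.5],[0,0,0],0]
    - [[0,0,0.5],[0,0,0],0]

```text
clock: 9.82
tool_pos: [0.3747, -0.2982, 0.2064]
eef_rot: [-2.598, -1.766, -0.0]
wrist_force: [-2.6, 1.8, -3.7]
opening: 0.306
finger_force: 80.1
```

Request:
servo_tool:
  plan:
    - [[0,0,0.3],[0,0,0],0]
    - [[0,0,0.2],[0,0,0],0]
    - [[0,0,0.1],[0,0,0],0]
    - [[0,0,0],[0,0,0],0]

```text
clock: 10.32
tool_pos: [0.3748, -0.2984, 0.2019]
eef_rot: [2.598, 1.766, -0.0]
wrist_force: [-5.4, 2.0, 2.5]
opening: 0.307
finger_force: 80.9
```

Request:
servo_tool:
  plan:
    - [[0,0,0],[0,0,0],0.5]
    - [[0,0,0],[0,0,0],1]
    - [[0,0,0],[0,0,0],1]
    - [[0,0,0],[0,0,0],1]
    - [[0,0,0],[0,0,0],1]

```text
clock: 10.95
tool_pos: [0.3748, -0.2984, 0.2009]
eef_rot: [2.598, 1.766, 0.0]
wrist_force: [-0.1, 0.2, -0.6]
opening: 1.0
finger_force: 0.0
```

Request:
servo_tool:
  plan:
    - [[0,0,-2],[0,0,0],1]
    - [[0,0,-4],[0,0,0],1]
    - [[0,0,-5],[0,0,0],1]
    - [[0,0,-3],[0,0,0],1]
    - [[0,0,0],[0,0,0],1]

```text
clock: 11.58
tool_pos: [0.3756, -0.2992, 0.344]
eef_rot: [2.593, 1.763, 0.001]
wrist_force: [0.4, -0.1, -0.6]
opening: 1.002
finger_force: 0.0
```

Run:
```python
from h import *
p=snap("scene");cv2.imwrite("pics/s2.png",p["color"][100:350,80:480])
print(car(p))
for d,P in find(p,"weight"): print(d["p"],d["rect"],np.round(P.mean(0),3))
p=snap("top");print(car(p),car(p,"raspberry1"))
go(.434,.276,.34,-.376)
```

```text
[(0.83, array([0.54 , 0.193])), (0.76, array([0.659, 0.254])), (0.68, array([0.524, 0.43 ]))]Traceback (most recent call last):
  File "<stdin>", line 5, in <module>
  File "h.py", line 35, in car
    return [(round(d["p"],2),np.round(glass(P),3)) for d,P in find(p,label,pmin)]
                                      ~~~~~^^^
  File "h.py", line 31, in glass
    h=cv2.convexHull((Q[:,:2]*1000).astype(np.float32))[:,0]/1000
      ~~~~~~~~~~~~~~~~~~~~~~~~~~~~~~~~~~~~~~~~~~~~~~~~~^^^^^
TypeError: 'NoneType' object is not subscriptable
```

View pics/s2.png

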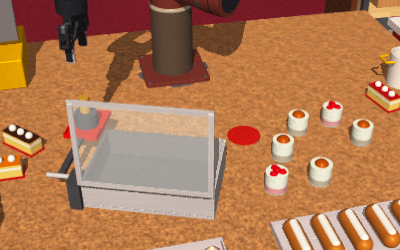

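Request:
servo_tool:
  plan:
    - [[5.6,-1.6,0],[0,0,0],1]
    - [[5.6,-1.6,0],[0,0,0],1]
    - [[5.6,-1.6,0],[0,0,0],1]
    - [[5.6,-1.6,0],[0,0,0],1]
    - [[5.6,-1.6,0],[0,0,0],1]

```text
clock: 12.5
tool_pos: [0.403, -0.0067, 0.3402]
eef_rot: [-2.598, -1.765, 0.001]
wrist_force: [0.2, -0.1, 0.2]
opening: 0.999
finger_force: 0.0
```

Request:
servo_tool:
  plan:
    - [[5.6,-1.6,0],[0,0,0],1]
    - [[5.6,-1.6,0],[0,0,0],1]
    - [[5.6,-1.6,0],[0,0,0],1]
    - [[5.6,-1.6,2],[0,0,0],1]
    - [[5,-1.4,2],[0,0,0],1]

```text
clock: 13.12
tool_pos: [0.4313, 0.2771, 0.2997]
eef_rot: [2.598, 1.767, -0.001]
wrist_force: [0.4, -0.3, 0.6]
opening: 1.002
finger_force: 0.0
```

Request:
servo_tool:
  plan:
    - [[0,0,0],[0,0,0],1]

```text
clock: 13.25
tool_pos: [0.43, 0.2773, 0.2973]
eef_rot: [-2.593, -1.771, 0.009]
wrist_force: [0.4, 0.2, 0.5]
opening: 0.999
finger_force: 0.0
```

```bash
sed -i 's/    Q=P\[(P\[:,2\]>z0)&(P\[:,2\]<z1)\]/&\n    if len(Q)<10: return np.full(2,np.nan)/' h.py
cat > look.py <<'E'
import sys
from h import *
st=arm.read_state();print(np.round(st["tool_pos"],3),st["clock"])
p=snap("wrist");w=car(p);print("wrist",w,"rasp",car(p,"raspberry1"))
print("top",car(snap("top")))
t=np.array([float(a) for a in sys.argv[1:3]])
w=[c for _,c in w if np.hypot(*(c-t))<.06]
if w: t=min(w,key=lambda c:np.hypot(*(c-t)))
print("target",t);go(t[0],t[1],.089,-.376)
E
python3 look.py .433 .276
```

```text
[0.43  0.277 0.297] 13.25
wrist [(0.89, array([0.519, 0.435])), (0.85, array([0.656, 0.256])), (0.84, array([0.536, 0.197])), (0.73, array([0.413, 0.388])), (0.64, array([0.433, 0.277]))] rasp [(0.93, array([0.413, 0.388])), (0.9, array([0.659, 0.138]))]
top [(0.76, array([0.654, 0.256])), (0.72, array([0.536, 0.195])), (0.66, array([0.433, 0.276]))]
target [0.433 0.277]
shift cm [ 0.31 -0.05 21.24] tilt [ 0.001  0.    -1.   ] tool y dir -0.378 turn z(tool) -0.002
```

Request:
servo_tool:
  plan:
    - [[0.1,0.2,5],[0,0,0],1]
    - [[0,0,6],[0,0,0],1]
    - [[0,0,5],[0,0,0],1]
    - [[0,0,3],[0,0,0],1]
    - [[0,0,1.8],[0,0,0],1]
  newtons: 20

```text
clock: 14.12
tool_pos: [0.434, 0.2739, 0.092]
eef_rot: [-2.6, -1.763, 0.001]
wrist_force: [1.3, -0.0, 1.1]
opening: 1.003
finger_force: 0.0
```

Request:
servo_tool:
  plan:
    - [[0,0,0],[0,0,0],1]
    - [[0,0,0],[0,0,0],0.6]
    - [[0,0,0],[0,0,0],0.5]
    - [[0,0,0],[0,0,0],0.4]
    - [[0,0,0],[0,0,0],0.3]
  newtons: 20

```text
clock: 14.75
tool_pos: [0.435, 0.2757, 0.0948]
eef_rot: [2.598, 1.766, 0.004]
wrist_force: [-2.9, -1.0, 7.0]
opening: 0.674
finger_force: 21.0
```

Run:
```python
from h import *
st=arm.read_state();print(np.round(st["tool_pos"],3),st["opening"],st["finger_force"])
for n in("top","scene"):
    p=snap(n);P=cloud(p)
    c=np.array([.573,-.147]);ex=np.array([.930,-.367]);ey=np.array([.367,.930])
    q=np.c_[(P[:,:2]-c)@ex,(P[:,:2]-c)@ey,P[:,2]]
    k=(abs(q[:,0])<.13)&(abs(q[:,1])<.17)&(q[:,2]>.074)&(q[:,2]<.086)
    r=cv2.minAreaRect((P[k,:2]*1000).astype(np.float32));print(n,k.sum(),r,np.percentile(q[k,:2],[1,99],axis=0).round(3).tolist())
```

```text
[0.435 0.276 0.095] 0.6740447258859577 20.98053127527237
top 2493 ((566.8156127929688, -150.2904052734375), (329.5377197265625, 250.0873260498047), 68.37718200683594) [[-0.108, -0.169], [0.118, 0.158]]
scene 597 ((581.34130859375, -155.97030639648438), (330.046630859375, 236.779541015625), 68.83585357666016) [[-0.103, -0.168], [0.128, 0.159]]
```

Request:
servo_tool:
  plan:
    - [[0,0,-1],[0,0,0],0.3]
    - [[0,0,-3],[0,0,0],0.3]
    - [[0,0,-5],[0,0,0],0.3]
    - [[0,0,-5],[0,0,0],0.3]
    - [[0,0,-2],[0,0,0],0.3]

```text
clock: 15.48
tool_pos: [0.4352, 0.2758, 0.2574]
eef_rot: [2.597, 1.765, 0.01]
wrist_force: [-0.1, -0.2, -2.9]
opening: 0.67
finger_force: 22.7
```

Request:
servo_tool:
  plan:
    - [[-2,1.2,0],[0,0,0],0.3]
    - [[-4,2.4,0],[0,0,0],0.3]
    - [[-4.8,2.9,0],[0,0,0],0.3]
    - [[-4.8,2.9,0],[0,0,0],0.3]
    - [[-4.8,2.9,0],[0,0,0],0.3]

```text
clock: 16.1
tool_pos: [0.4732, 0.0386, 0.2536]
eef_rot: [2.597, 1.766, 0.002]
wrist_force: [1.5, -0.1, -2.4]
opening: 0.672
finger_force: 22.7
```

Request:
servo_tool:
  plan:
    - [[-4.8,2.9,0],[0,0,0],0.3]
    - [[-4.8,2.9,0],[0,0,0],0.3]
    - [[-4.8,2.9,0],[0,0,0],0.3]
    - [[-4.8,2.9,0],[0,0,0],0.3]
    - [[-4,2.5,0],[0,0,0],0.3]

```text
clock: 16.73
tool_pos: [0.5188, -0.2296, 0.2535]
eef_rot: [2.598, 1.764, 0.0]
wrist_force: [1.0, -0.1, -1.8]
opening: 0.673
finger_force: 22.7
```

Request:
servo_tool:
  plan:
    - [[-1.6,1,0],[0,0,0],0.3]
    - [[0,0,0],[0,0,0],0.3]

```text
clock: 16.98
tool_pos: [0.5222, -0.2467, 0.2529]
eef_rot: [-2.599, -1.763, 0.0]
wrist_force: [-0.3, 0.7, -1.3]
opening: 0.672
finger_force: 22.6
```

Run:
```python
from h import *
st=arm.read_state();print(np.round(st["tool_pos"],4),st["opening"],st["finger_force"],st["wrist_force"].round(1))
go(.5233,-.2456,.103,-.376)
p=snap("wrist");cv2.imwrite("pics/w3.png",p["color"])
```

```text
[ 0.5222 -0.2467  0.2529] 0.6722159244653201 22.606589198112488 [-0.3  0.7 -1.3]
shift cm [ 0.15  0.07 14.99] tilt [-0.  0. -1.] tool y dir -0.379 turn z(tool) -0.003
```

View pics/w3.png

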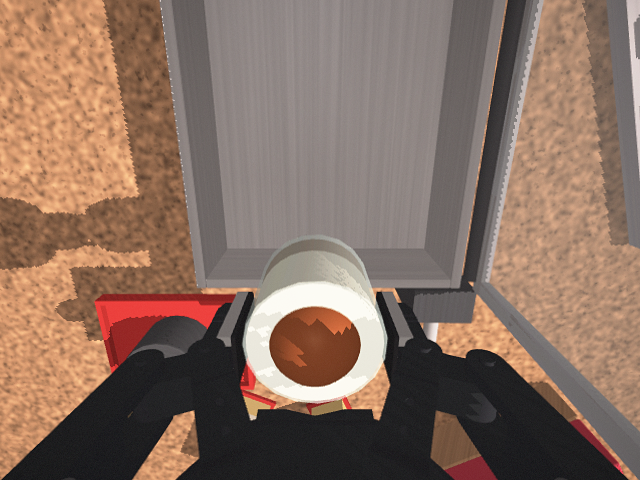

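Request:
servo_tool:
  plan:
    - [[0.4,0.1,3],[0,0,0],0.3]
    - [[0,0,4],[0,0,0],0.3]
    - [[0,0,3],[0,0,0],0.3]
    - [[0,0,2],[0,0,0],0.3]
    - [[0,0,1],[0,0,0],0.3]

```text
clock: 17.65
tool_pos: [0.5246, -0.2415, 0.1221]
eef_rot: [-2.596, -1.767, 0.001]
wrist_force: [0.2, 0.2, -1.5]
opening: 0.672
finger_force: 22.7
```

Request:
servo_tool:
  plan:
    - [[0,0,0.6],[0,0,0],0.3]
    - [[0,0,0.4],[0,0,0],0.3]
    - [[0,0,0.3],[0,0,0],0.3]
    - [[0,0,0.3],[0,0,0],0.3]
    - [[0,0,0],[0,0,0],0.3]

```text
clock: 18.27
tool_pos: [0.5247, -0.2427, 0.1069]
eef_rot: [-2.598, -1.766, 0.0]
wrist_force: [-1.2, -0.2, -2.4]
opening: 0.672
finger_force: 22.7
```

Request:
servo_tool:
  plan:
    - [[0,0,0.2],[0,0,0],0.3]
    - [[0,0,0.2],[0,0,0],0.3]
    - [[0,0,0.1],[0,0,0],0.3]

```text
clock: 18.65
tool_pos: [0.5248, -0.2428, 0.1029]
eef_rot: [-2.598, -1.766, 0.0]
wrist_force: [-5.3, 2.0, 10.6]
opening: 0.673
finger_force: 23.7
```

Request:
servo_tool:
  plan:
    - [[0,0,0],[0,0,0],0.8]
    - [[0,0,0],[0,0,0],1]
    - [[0,0,0],[0,0,0],1]
    - [[0,0,-1],[0,0,0],1]
    - [[0,0,-4],[0,0,0],1]

```text
clock: 19.27
tool_pos: [0.5231, -0.2416, 0.1502]
eef_rot: [-2.594, -1.763, 0.004]
wrist_force: [0.1, -0.3, -0.2]
opening: 1.0
finger_force: 0.0
```

Request:
servo_tool:
  plan:
    - [[0,0,-6],[0,0,0],1]
    - [[0,0,-6],[0,0,0],1]
    - [[5,-1.8,0],[0,0,0],1]
    - [[5,-1.8,0],[0,0,0],1]
    - [[5,-1.8,0],[0,0,0],1]

```text
clock: 19.9
tool_pos: [0.5297, -0.0819, 0.273]
eef_rot: [2.598, 1.764, 0.002]
wrist_force: [0.8, 0.4, -0.4]
opening: 1.0
finger_force: 0.0
```

Request:
servo_tool:
  plan:
    - [[5,-1.8,0],[0,0,0],1]
    - [[5,-1.8,0],[0,0,0],1]
    - [[5,-1.8,0],[0,0,0],1]
    - [[5,-1.8,0],[0,0,0],1]
    - [[5,-1.8,0],[0,0,0],1]

```text
clock: 20.52
tool_pos: [0.538, 0.1841, 0.2729]
eef_rot: [2.598, 1.766, 0.002]
wrist_force: [1.3, 0.8, 0.2]
opening: 0.995
finger_force: 0.0
```

Request:
servo_tool:
  plan:
    - [[0.9,-0.6,0],[0,0,0],1]
    - [[0,0,0],[0,0,0],1]

```text
clock: 20.78
tool_pos: [0.5356, 0.1932, 0.2722]
eef_rot: [2.596, 1.768, -0.0]
wrist_force: [-0.2, -0.0, 0.6]
opening: 0.999
finger_force: 0.0
```

```bash
python3 look.py .536 .196
```

```text
[0.536 0.193 0.272] 20.775
wrist [(0.76, array([0.656, 0.256])), (0.75, array([0.536, 0.196])), (0.71, array([nan, nan]))] rasp [(0.9, array([0.414, 0.388])), (0.55, array([0.659, 0.138]))]
top [(0.62, array([ 0.525, -0.242])), (0.61, array([0.52 , 0.434])), (0.44, array([0.512, 0.222]))]
target [0.536 0.196]
shift cm [ 0.42 -0.18 18.3 ] tilt [ 0. -0. -1.] tool y dir -0.379 turn z(tool) -0.003
```

Request:
servo_tool:
  plan:
    - [[0.3,-0.1,5],[0,0,0],1]
    - [[0,0,5],[0,0,0],1]
    - [[0,0,4],[0,0,0],1]
    - [[0,0,3],[0,0,0],1]
    - [[0,0,1],[0,0,0],1]

```text
clock: 21.65
tool_pos: [0.5348, 0.1948, 0.0897]
eef_rot: [-2.598, -1.763, 0.006]
wrist_force: [-0.2, -0.6, 0.2]
opening: 0.998
finger_force: 0.0
```

Request:
servo_tool:
  plan:
    - [[0,0,0],[0,0,0],1]
    - [[0,0,0],[0,0,0],0.6]
    - [[0,0,0],[0,0,0],0.5]
    - [[0,0,0],[0,0,0],0.4]
    - [[0,0,0],[0,0,0],0.3]
  newtons: 20

```text
clock: 22.28
tool_pos: [0.5371, 0.1963, 0.0937]
eef_rot: [2.597, 1.765, 0.004]
wrist_force: [-0.1, -0.4, 6.3]
opening: 0.673
finger_force: 21.7
```

Request:
servo_tool:
  plan:
    - [[0,0,-1],[0,0,0],0.3]
    - [[0,0,-3],[0,0,0],0.3]
    - [[0,0,-5],[0,0,0],0.3]
    - [[0,0,-5],[0,0,0],0.3]
    - [[0,0,-2],[0,0,0],0.3]

```text
clock: 22.9
tool_pos: [0.5373, 0.1964, 0.2558]
eef_rot: [2.596, 1.765, 0.009]
wrist_force: [0.1, -0.4, -2.2]
opening: 0.674
finger_force: 22.7
```

Request:
servo_tool:
  plan:
    - [[-2,0.9,0],[0,0,0],0.3]
    - [[-4.5,2,0],[0,0,0],0.3]
    - [[-4.5,2,0],[0,0,0],0.3]
    - [[-4.5,2,0],[0,0,0],0.3]
    - [[-4.5,2,0],[0,0,0],0.3]

```text
clock: 23.52
tool_pos: [0.5442, -0.024, 0.2504]
eef_rot: [-2.597, -1.765, 0.003]
wrist_force: [0.5, 0.5, -3.0]
opening: 0.673
finger_force: 22.6
```

Request:
servo_tool:
  plan:
    - [[-4.5,2,0],[0,0,0],0.3]
    - [[-4.5,2,0],[0,0,0],0.3]
    - [[-4,1.6,0],[0,0,0],0.3]
    - [[-1,0.4,0],[0,0,0],0.3]
    - [[0,0,0],[0,0,0],0.3]

```text
clock: 24.15
tool_pos: [0.5488, -0.175, 0.2506]
eef_rot: [-2.598, -1.763, 0.001]
wrist_force: [-0.6, -0.0, -1.5]
opening: 0.67
finger_force: 22.6
```

Request:
servo_tool:
  plan:
    - [[0,0.2,3],[0,0,0],0.3]
    - [[0,0,4],[0,0,0],0.3]
    - [[0,0,3.5],[0,0,0],0.3]
    - [[0,0,2],[0,0,0],0.3]
    - [[0,0,1],[0,0,0],0.3]

```text
clock: 24.78
tool_pos: [0.551, -0.1745, 0.1158]
eef_rot: [-2.596, -1.766, 0.001]
wrist_force: [0.7, 0.9, -1.9]
opening: 0.673
finger_force: 22.5
```

Request:
servo_tool:
  plan:
    - [[0,0,0.6],[0,0,0],0.3]
    - [[0,0,0.3],[0,0,0],0.3]
    - [[0,0,0.2],[0,0,0],0.3]
    - [[0,0,0.2],[0,0,0],0.3]
    - [[0,0,0],[0,0,0],0.3]

```text
clock: 25.4
tool_pos: [0.5513, -0.1758, 0.1041]
eef_rot: [2.598, 1.766, 0.0]
wrist_force: [1.0, -1.0, -0.9]
opening: 0.673
finger_force: 22.5
```

Request:
servo_tool:
  plan:
    - [[0,0,0.15],[0,0,0],0.3]
    - [[0,0,0.1],[0,0,0],0.3]
    - [[0,0,0],[0,0,0],0.3]

```text
clock: 25.78
tool_pos: [0.5513, -0.1758, 0.1018]
eef_rot: [2.598, 1.766, -0.0]
wrist_force: [-1.6, 0.2, 2.9]
opening: 0.672
finger_force: 22.8
```

Request:
servo_tool:
  plan:
    - [[0,0,0],[0,0,0],0.8]
    - [[0,0,0],[0,0,0],1]
    - [[0,0,0],[0,0,0],1]
    - [[0,0,-1],[0,0,0],1]
    - [[0,0,-4],[0,0,0],1]

```text
clock: 26.4
tool_pos: [0.5495, -0.1749, 0.1498]
eef_rot: [-2.594, -1.763, 0.004]
wrist_force: [0.9, -0.8, -0.0]
opening: 0.995
finger_force: 0.0
```

Request:
servo_tool:
  plan:
    - [[0,0,-6],[0,0,0],1]
    - [[0,0,-6],[0,0,0],1]
    - [[5,-0.7,0],[0,0,0],1]
    - [[5,-0.7,0],[0,0,0],1]
    - [[5,-0.7,0],[0,0,0],1]

```text
clock: 27.02
tool_pos: [0.5872, -0.0272, 0.2727]
eef_rot: [2.598, 1.764, 0.002]
wrist_force: [-0.3, -0.3, -0.4]
opening: 0.999
finger_force: 0.0
```

Request:
servo_tool:
  plan:
    - [[5,-0.7,0],[0,0,0],1]
    - [[5,-0.7,0],[0,0,0],1]
    - [[5,-0.7,0],[0,0,0],1]
    - [[5,-0.7,0],[0,0,0],1]
    - [[5,-0.7,0],[0,0,0],1]

```text
clock: 27.65
tool_pos: [0.6467, 0.2185, 0.2724]
eef_rot: [2.598, 1.766, 0.001]
wrist_force: [-0.2, -0.5, 0.0]
opening: 1.0
finger_force: 0.0
```

Request:
servo_tool:
  plan:
    - [[4,-0.5,0],[0,0,0],1]
    - [[0,0,0],[0,0,0],1]
    - [[0,0,0],[0,0,0],1]

```text
clock: 28.02
tool_pos: [0.6563, 0.2556, 0.2716]
eef_rot: [2.598, 1.766, -0.001]
wrist_force: [0.6, 0.2, -1.5]
opening: 1.004
finger_force: 0.0
```

```bash
python3 look.py .656 .256
```

```text
[0.656 0.256 0.272] 28.025
wrist [(0.88, array([0.657, 0.256])), (0.72, array([0.52 , 0.434]))] rasp [(0.94, array([0.415, 0.388])), (0.63, array([0.659, 0.137]))]
top [(0.98, array([ 0.525, -0.242])), (0.86, array([ 0.551, -0.175])), (0.62, array([0.519, 0.434])), (0.54, array([0.649, 0.255]))]
target [0.657 0.256]
shift cm [ 0.13 -0.02 18.27] tilt [ 0. -0. -1.] tool y dir -0.378 turn z(tool) -0.002
```

Request:
servo_tool:
  plan:
    - [[0,0,5],[0,0,0],1]
    - [[0,0,5],[0,0,0],1]
    - [[0,0,4],[0,0,0],1]
    - [[0,0,3],[0,0,0],1]
    - [[0,0,1],[0,0,0],1]

```text
clock: 28.9
tool_pos: [0.6551, 0.2548, 0.0888]
eef_rot: [-2.598, -1.764, 0.007]
wrist_force: [0.5, -0.4, 0.5]
opening: 1.0
finger_force: 0.0
```

Request:
servo_tool:
  plan:
    - [[0,0,0],[0,0,0],1]
    - [[0,0,0],[0,0,0],0.6]
    - [[0,0,0],[0,0,0],0.5]
    - [[0,0,0],[0,0,0],0.4]
    - [[0,0,0],[0,0,0],0.3]
  newtons: 20

```text
clock: 29.52
tool_pos: [0.6577, 0.2562, 0.0938]
eef_rot: [2.597, 1.765, 0.005]
wrist_force: [-1.2, 0.4, 6.2]
opening: 0.675
finger_force: 22.2
```

Request:
servo_tool:
  plan:
    - [[0,0,-1],[0,0,0],0.3]
    - [[0,0,-3],[0,0,0],0.3]
    - [[0,0,-5],[0,0,0],0.3]
    - [[0,0,-5],[0,0,0],0.3]
    - [[0,0,-2],[0,0,0],0.3]

```text
clock: 30.15
tool_pos: [0.6578, 0.2563, 0.256]
eef_rot: [2.597, 1.765, 0.009]
wrist_force: [-0.1, -0.3, -2.2]
opening: 0.673
finger_force: 22.4
```

Request:
servo_tool:
  plan:
    - [[-2,0.3,0],[0,0,0],0.3]
    - [[-5,0.8,0],[0,0,0],0.3]
    - [[-5,0.8,0],[0,0,0],0.3]
    - [[-5,0.8,0],[0,0,0],0.3]
    - [[-5,0.8,0],[0,0,0],0.3]

```text
clock: 30.78
tool_pos: [0.6053, 0.0359, 0.2474]
eef_rot: [-2.596, -1.763, 0.008]
wrist_force: [0.6, -0.6, -1.5]
opening: 0.672
finger_force: 22.4
```

Request:
servo_tool:
  plan:
    - [[-5,0.8,0],[0,0,0],0.3]
    - [[-5,0.8,0],[0,0,0],0.3]
    - [[-3.8,0.7,0],[0,0,0],0.3]
    - [[-1,0.2,0],[0,0,0],0.3]
    - [[0,0,0],[0,0,0],0.3]

```text
clock: 31.4
tool_pos: [0.5754, -0.1089, 0.2491]
eef_rot: [-2.597, -1.762, 0.003]
wrist_force: [0.0, 0.9, -1.5]
opening: 0.677
finger_force: 22.4
```

Request:
servo_tool:
  plan:
    - [[0.2,0.2,3],[0,0,0],0.3]
    - [[0,0,4],[0,0,0],0.3]
    - [[0,0,3.4],[0,0,0],0.3]
    - [[0,0,2],[0,0,0],0.3]
    - [[0,0,1],[0,0,0],0.3]

```text
clock: 32.02
tool_pos: [0.5789, -0.1062, 0.116]
eef_rot: [-2.596, -1.766, 0.002]
wrist_force: [1.1, 0.3, -1.3]
opening: 0.678
finger_force: 22.4
```

Request:
servo_tool:
  plan:
    - [[0,0,0.6],[0,0,0],0.3]
    - [[0,0,0.3],[0,0,0],0.3]
    - [[0,0,0.2],[0,0,0],0.3]
    - [[0,0,0.1],[0,0,0],0.3]
    - [[0,0,0.1],[0,0,0],0.3]

```text
clock: 32.65
tool_pos: [0.5796, -0.1074, 0.1048]
eef_rot: [2.598, 1.765, 0.001]
wrist_force: [0.3, -0.3, -1.1]
opening: 0.67
finger_force: 22.4
```

Request:
servo_tool:
  plan:
    - [[0,0,0.2],[0,0,0],0.3]
    - [[0,0,0.1],[0,0,0],0.3]
    - [[0,0,0],[0,0,0],0.3]

```text
clock: 33.02
tool_pos: [0.5794, -0.1073, 0.1018]
eef_rot: [-2.598, -1.766, 0.0]
wrist_force: [-2.5, 0.6, 2.7]
opening: 0.671
finger_force: 22.6
```

Request:
servo_tool:
  plan:
    - [[0,0,0],[0,0,0],0.8]
    - [[0,0,0],[0,0,0],1]
    - [[0,0,0],[0,0,0],1]
    - [[0,0,-1],[0,0,0],1]
    - [[0,0,-4],[0,0,0],1]

```text
clock: 33.65
tool_pos: [0.5776, -0.1067, 0.1497]
eef_rot: [-2.595, -1.763, 0.006]
wrist_force: [-0.3, -0.9, 0.2]
opening: 1.0
finger_force: 0.0
```

Request:
servo_tool:
  plan:
    - [[0,0,-6],[0,0,0],1]
    - [[0,0,-6],[0,0,0],1]
    - [[4.8,-2.5,0],[0,0,0],1]
    - [[4.8,-2.5,0],[0,0,0],1]
    - [[4.8,-2.5,0],[0,0,0],1]

```text
clock: 34.28
tool_pos: [0.5625, 0.0556, 0.2726]
eef_rot: [2.598, 1.764, 0.002]
wrist_force: [1.5, 0.8, -0.6]
opening: 0.997
finger_force: 0.0
```

Request:
servo_tool:
  plan:
    - [[4.8,-2.5,0],[0,0,0],1]
    - [[4.8,-2.5,0],[0,0,0],1]
    - [[4.8,-2.5,0],[0,0,0],1]
    - [[4.8,-2.5,0],[0,0,0],1]
    - [[4.8,-2.5,0],[0,0,0],1]

```text
clock: 34.9
tool_pos: [0.5345, 0.3252, 0.2724]
eef_rot: [2.598, 1.766, 0.002]
wrist_force: [0.8, 0.6, -0.5]
opening: 1.001
finger_force: 0.0
```

Request:
servo_tool:
  plan:
    - [[4.8,-2.5,0],[0,0,0],1]
    - [[4.8,-2.5,0],[0,0,0],1]
    - [[0,0,0],[0,0,0],1]
    - [[0,0,0],[0,0,0],1]

```text
clock: 35.4
tool_pos: [0.5235, 0.431, 0.2716]
eef_rot: [2.597, 1.767, -0.0]
wrist_force: [0.5, 0.5, 0.5]
opening: 1.002
finger_force: 0.0
```

```bash
python3 look.py .52 .434
```

```text
[0.524 0.431 0.272] 35.4
wrist [(0.88, array([0.52 , 0.435]))] rasp [(0.8, array([0.414, 0.388])), (0.55, array([nan, nan]))]
top [(0.97, array([ 0.579, -0.107])), (0.89, array([ 0.551, -0.175])), (0.82, array([ 0.525, -0.242])), (0.58, array([0.52 , 0.433]))]
target [0.52  0.435]
shift cm [ 0.32 -0.59 18.27] tilt [ 0.  0. -1.] tool y dir -0.379 turn z(tool) -0.003
```

Request:
servo_tool:
  plan:
    - [[0.2,-0.5,5],[0,0,0],1]
    - [[0,0,5],[0,0,0],1]
    - [[0,0,4],[0,0,0],1]
    - [[0,0,3],[0,0,0],1]
    - [[0,0,1],[0,0,0],1]

```text
clock: 36.28
tool_pos: [0.5189, 0.4332, 0.089]
eef_rot: [-2.599, -1.764, 0.007]
wrist_force: [-0.0, 0.3, 0.2]
opening: 1.001
finger_force: 0.0
```

Request:
servo_tool:
  plan:
    - [[0,0,0],[0,0,0],1]
    - [[0,0,0],[0,0,0],0.6]
    - [[0,0,0],[0,0,0],0.5]
    - [[0,0,0],[0,0,0],0.4]
    - [[0,0,0],[0,0,0],0.3]
  newtons: 20

```text
clock: 36.9
tool_pos: [0.5207, 0.4354, 0.0936]
eef_rot: [2.598, 1.766, 0.005]
wrist_force: [-0.1, -0.7, 6.1]
opening: 0.672
finger_force: 21.8
```

Request:
servo_tool:
  plan:
    - [[0,0,-1],[0,0,0],0.3]
    - [[0,0,-3],[0,0,0],0.3]
    - [[0,0,-5],[0,0,0],0.3]
    - [[0,0,-5],[0,0,0],0.3]
    - [[0,0,-2],[0,0,0],0.3]

```text
clock: 37.52
tool_pos: [0.5208, 0.4356, 0.2558]
eef_rot: [2.598, 1.766, 0.01]
wrist_force: [0.3, -0.0, -2.3]
opening: 0.67
finger_force: 22.4
```

Request:
servo_tool:
  plan:
    - [[-2,1.2,0],[0,0,0],0.3]
    - [[-5,3.1,0],[0,0,0],0.3]
    - [[-5,3.1,0],[0,0,0],0.3]
    - [[-5,3.1,0],[0,0,0],0.3]
    - [[-5,3.1,0],[0,0,0],0.3]

```text
clock: 38.15
tool_pos: [0.5637, 0.177, 0.2481]
eef_rot: [-2.597, -1.764, 0.008]
wrist_force: [0.9, 0.5, -2.4]
opening: 0.673
finger_force: 22.4
```

Request:
servo_tool:
  plan:
    - [[-5,3.1,0],[0,0,0],0.3]
    - [[-5,3.1,0],[0,0,0],0.3]
    - [[-5,3.1,0],[0,0,0],0.3]
    - [[-3.4,1.9,0],[0,0,0],0.3]
    - [[-1,0.5,0],[0,0,0],0.3]

```text
clock: 38.78
tool_pos: [0.6009, -0.0465, 0.2483]
eef_rot: [-2.599, -1.759, 0.006]
wrist_force: [-0.1, 0.5, -2.8]
opening: 0.675
finger_force: 22.4
```

Request:
servo_tool:
  plan:
    - [[0,0,0],[0,0,0],0.3]

```text
clock: 38.9
tool_pos: [0.6013, -0.044, 0.2493]
eef_rot: [-2.598, -1.762, 0.004]
wrist_force: [0.7, 0.5, -2.0]
opening: 0.676
finger_force: 22.4
```

Request:
servo_tool:
  plan:
    - [[0,0,3],[0,0,0],0.3]
    - [[0,0,4],[0,0,0],0.3]
    - [[0,0,3.4],[0,0,0],0.3]
    - [[0,0,2],[0,0,0],0.3]
    - [[0,0,1],[0,0,0],0.3]

```text
clock: 39.52
tool_pos: [0.6019, -0.0422, 0.1161]
eef_rot: [-2.596, -1.767, 0.002]
wrist_force: [-0.2, 0.3, -1.5]
opening: 0.672
finger_force: 22.4
```

Request:
servo_tool:
  plan:
    - [[0,0,0.6],[0,0,0],0.3]
    - [[0,0,0.3],[0,0,0],0.3]
    - [[0,0,0.2],[0,0,0],0.3]
    - [[0,0,0.1],[0,0,0],0.3]
    - [[0,0,0.1],[0,0,0],0.3]

```text
clock: 40.15
tool_pos: [0.6028, -0.0434, 0.1048]
eef_rot: [2.598, 1.765, 0.001]
wrist_force: [0.4, -0.4, -2.6]
opening: 0.673
finger_force: 22.4
```

Request:
servo_tool:
  plan:
    - [[0,0,0.2],[0,0,0],0.3]
    - [[0,0,0.1],[0,0,0],0.3]
    - [[0,0,0],[0,0,0],0.3]

```text
clock: 40.52
tool_pos: [0.6026, -0.0434, 0.1017]
eef_rot: [-2.598, -1.766, 0.0]
wrist_force: [-1.9, 0.2, 1.8]
opening: 0.672
finger_force: 22.6
```

Request:
servo_tool:
  plan:
    - [[0,0,0],[0,0,0],0.8]
    - [[0,0,0],[0,0,0],1]
    - [[0,0,0],[0,0,0],1]
    - [[0,0,-1],[0,0,0],1]
    - [[0,0,-4],[0,0,0],1]

```text
clock: 41.15
tool_pos: [0.6007, -0.0429, 0.1497]
eef_rot: [-2.595, -1.763, 0.006]
wrist_force: [0.3, 0.8, 0.3]
opening: 0.998
finger_force: 0.0
```

Request:
servo_tool:
  plan:
    - [[0,0,-6],[0,0,0],1]
    - [[0,0,-6],[0,0,0],1]
    - [[-4.6,-1.7,-1],[0,0,0],1]
    - [[-4.6,-1.7,-1],[0,0,0],1]
    - [[-4.6,-1.7,0],[0,0,0],1]

```text
clock: 41.78
tool_pos: [0.5039, -0.1539, 0.2936]
eef_rot: [2.595, 1.765, 0.003]
wrist_force: [0.7, -0.8, 0.5]
opening: 1.001
finger_force: 0.0
```

Request:
servo_tool:
  plan:
    - [[-4.6,-1.7,0],[0,0,0],1]
    - [[-4.6,-1.7,0],[0,0,0],1]
    - [[-4.6,-1.7,0],[0,0,0],1]
    - [[-4.5,-1.5,0],[0,0,0],1]
    - [[0,0,0],[0,0,0],1]

```text
clock: 42.4
tool_pos: [0.374, -0.3008, 0.2923]
eef_rot: [2.601, 1.759, -0.001]
wrist_force: [0.6, 0.5, 0.6]
opening: 0.999
finger_force: 0.0
```

Run:
```python
from h import *
st=arm.read_state();print(np.round(st["tool_pos"],3),st["clock"])
p=snap("wrist");cv2.imwrite("pics/w4.png",p["color"])
for d,P in find(p,"weight",.3):
    print(d["p"],d["rect"],P.mean(0).round(3),np.percentile(P[:,2],[2,98]).round(3),glass(P,.030,.10,.12),glass(P,.014,.145,.17))
p=snap("top");print(car(p),car(p,"raspberry1"));cv2.imwrite("pics/t4.png",cv2.resize(p["color"][120:380,120:560],None,fx=1.7,fy=1.7))
```

```text
[ 0.374 -0.301  0.292] 42.4
0.65 [273.5, 190.1, 77.3, 82.8] [ 0.377 -0.29   0.128] [0.085 0.161] [ 0.37439686 -0.29751507] [ 0.3741786  -0.29778525]
[(0.85, array([ 0.525, -0.243])), (0.73, array([ 0.551, -0.175])), (0.69, array([ 0.618, -0.07 ]))] [(0.83, array([0.413, 0.387])), (0.61, array([0.658, 0.137]))]
```

View pics/t4.png

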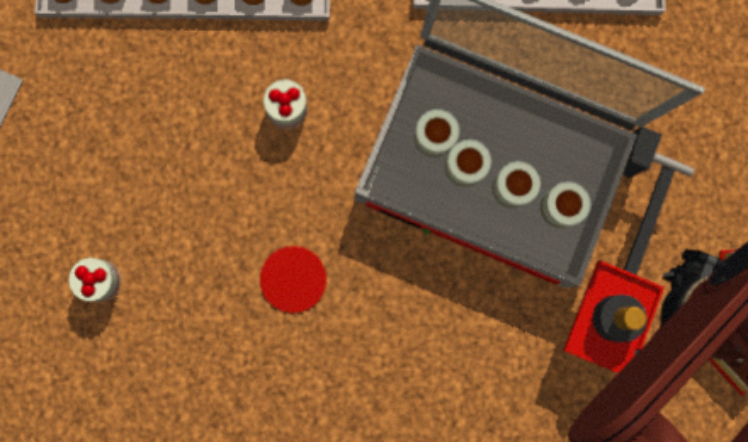

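View pics/w4.png

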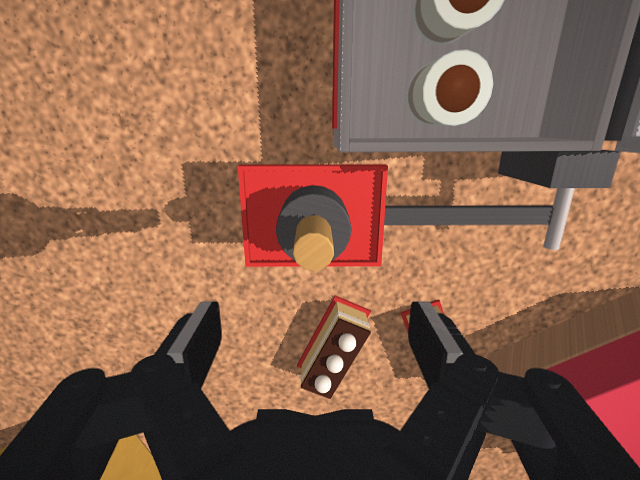

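The top view shows all four caramels standing in the tub. One shifted next to its neighbour but is still upright. The weight stands centred on the paddle, so I'll take it back now.

Request:
servo_tool:
  plan:
    - [[0.3,0,3],[0,0,0],1]
    - [[0,0,3],[0,0,0],1]
    - [[0,0,2],[0,0,0],1]
    - [[0,0,1],[0,0,0],1]
    - [[0,0,0],[0,0,0],1]
  newtons: 60

```text
clock: 43.28
tool_pos: [0.377, -0.2952, 0.201]
eef_rot: [-2.596, -1.767, 0.0]
wrist_force: [0.4, -0.2, 0.4]
opening: 0.999
finger_force: 0.0
```

Request:
servo_tool:
  plan:
    - [[0,0,0],[0,0,0],0.5]
    - [[0,0,0],[0,0,0],0.2]
    - [[0,0,0],[0,0,0],0]
    - [[0,0,0],[0,0,0],0]
    - [[0,0,0],[0,0,0],0]
  newtons: 60

```text
clock: 43.9
tool_pos: [0.3764, -0.296, 0.202]
eef_rot: [-2.598, -1.765, 0.001]
wrist_force: [-2.9, 1.6, 6.3]
opening: 0.311
finger_force: 58.6
```

Request:
servo_tool:
  plan:
    - [[0,0,-2],[0,0,0],0]
    - [[0,0,-3],[0,0,0],0]
    - [[0,0,-4],[0,0,0],0]
    - [[0,0,-4],[0,0,0],0]
    - [[0,0,0],[0,0,0],0]

```text
clock: 44.52
tool_pos: [0.3775, -0.2968, 0.3334]
eef_rot: [2.594, 1.763, 0.001]
wrist_force: [-0.2, -0.6, -8.8]
opening: 0.31
finger_force: 60.7
```

Run:
```python
from h import *
st=arm.read_state();print(np.round(st["tool_pos"],4),st["clock"],st["wrist_force"])
for n in("top","scene"):
    p=snap(n);P=cloud(p);c=p["color"][p["depth"]>0].astype(int)
    k=(c[:,2]>120)&(c[:,1]<60)&(c[:,0]<60)&(abs(P[:,0]-.42)<.09)&(abs(P[:,1]-.115)<.09)&(P[:,2]<.012)
    print(k.sum(),P[k].mean(0),cv2.minAreaRect((P[k,:2]*1000).astype(np.float32)))
go(.421,.122,.33,-.376)
```

```text
[ 0.3775 -0.2968  0.3334] 44.525 [-0.22229266 -0.55673929 -8.84424166]
1210 [0.42020195 0.12241136 0.00271568] ((420.44598388671875, 122.534912109375), (88.43732452392578, 88.68571472167969), 0.9876688122749329)
491 [0.4233828  0.11983412 0.00294189] ((423.0860595703125, 119.59719848632812), (95.23501586914062, 94.80049133300781), 36.80667495727539)
shift cm [ 4.045e+01 -1.119e+01 -1.000e-02] tilt [-0.002  0.002 -1.   ] tool y dir -0.377 turn z(tool) -0.001
```

Request:
servo_tool:
  plan:
    - [[2.5,-0.7,0],[0,0,0],0]
    - [[5,-1.4,0],[0,0,0],0]
    - [[5,-1.4,0],[0,0,0],0]
    - [[5,-1.4,0],[0,0,0],0]
    - [[5,-1.4,0],[0,0,0],0]

```text
clock: 45.25
tool_pos: [0.3997, -0.0615, 0.3279]
eef_rot: [-2.595, -1.763, 0.004]
wrist_force: [1.8, 0.1, -8.4]
opening: 0.304
finger_force: 60.6
```

Request:
servo_tool:
  plan:
    - [[5,-1.4,0],[0,0,0],0]
    - [[5,-1.4,0],[0,0,0],0]
    - [[5,-1.4,0],[0,0,0],0]
    - [[3,-0.7,0],[0,0,0],0]
    - [[0,0,3],[0,0,0],0]

```text
clock: 45.88
tool_pos: [0.4218, 0.1242, 0.3001]
eef_rot: [-2.595, -1.77, -0.001]
wrist_force: [1.8, -0.6, -9.1]
opening: 0.313
finger_force: 60.7
```

Request:
servo_tool:
  plan:
    - [[0,0,5],[0,0,0],0]
    - [[0,0,4],[0,0,0],0]
    - [[0,0,3],[0,0,0],0]
    - [[0,0,2],[0,0,0],0]
    - [[0,0,1],[0,0,0],0]

```text
clock: 46.5
tool_pos: [0.4187, 0.1216, 0.1474]
eef_rot: [-2.595, -1.764, 0.01]
wrist_force: [-0.3, 0.3, -7.6]
opening: 0.303
finger_force: 60.4
```

Request:
servo_tool:
  plan:
    - [[0,0,0.6],[0,0,0],0]
    - [[0,0,0.4],[0,0,0],0]
    - [[0,0,0.3],[0,0,0],0]
    - [[0,0,0.2],[0,0,0],0]
    - [[0,0,0],[0,0,0],0]

```text
clock: 47.12
tool_pos: [0.4218, 0.1219, 0.1366]
eef_rot: [2.598, 1.766, 0.0]
wrist_force: [0.4, -0.4, -7.9]
opening: 0.305
finger_force: 60.4
```

Request:
servo_tool:
  plan:
    - [[0,0,0.2],[0,0,0],0]
    - [[0,0,0.2],[0,0,0],0]
    - [[0,0,0.1],[0,0,0],0]
    - [[0,0,0],[0,0,0],0]

```text
clock: 47.62
tool_pos: [0.4217, 0.1219, 0.1314]
eef_rot: [-2.598, -1.766, 0.0]
wrist_force: [-0.3, 0.1, -7.8]
opening: 0.312
finger_force: 61.0
```

Request:
servo_tool:
  plan:
    - [[0,0,0.1],[0,0,0],0]
    - [[0,0,0.05],[0,0,0],0]
    - [[0,0,0],[0,0,0],0]

```text
clock: 48.0
tool_pos: [0.4219, 0.1221, 0.1311]
eef_rot: [-2.598, -1.766, -0.0]
wrist_force: [-6.9, 0.2, 6.2]
opening: 0.313
finger_force: 62.1
```

Touching down. Release, rise, and check.

Request:
servo_tool:
  plan:
    - [[0,0,0],[0,0,0],0.5]
    - [[0,0,0],[0,0,0],1]
    - [[0,0,0],[0,0,0],1]
    - [[0,0,0],[0,0,0],1]
    - [[0,0,-1],[0,0,0],1]

```text
clock: 48.62
tool_pos: [0.4211, 0.1218, 0.1396]
eef_rot: [-2.598, -1.765, 0.003]
wrist_force: [-0.5, 0.4, -0.1]
opening: 1.0
finger_force: 0.0
```

Request:
servo_tool:
  plan:
    - [[0,0,-4],[0,0,0],1]
    - [[0,0,-5],[0,0,0],1]
    - [[0,0,-5],[0,0,0],1]
    - [[0,0,-2],[0,0,0],1]
    - [[0,0,0],[0,0,0],1]

```text
clock: 49.25
tool_pos: [0.4227, 0.122, 0.3024]
eef_rot: [2.596, 1.764, 0.007]
wrist_force: [0.1, -0.4, 0.2]
opening: 1.001
finger_force: 0.0
```

Run:
```python
from h import *
p=snap("scene");cv2.imwrite("pics/s5.png",cv2.resize(p["color"][140:350,100:460],None,fx=2,fy=2))
p=snap("wrist")
for d,P in find(p,"weight",.5): print(d["p"],glass(P,.030,.03,.05),glass(P,.014,.075,.095))
for n in ("lid","paddle"):
  for d,P in find(snap("scene"),n,.5): print(n,d["p"],np.percentile(P[:,2],[2,50,98]).round(3))
```

```text
0.72 [0.42002832 0.12003571] [0.41991161 0.11980782]
lid 0.85 [0.082 0.087 0.092]
paddle 0.84 [-0.     0.133  0.162]
```

View pics/s5.png

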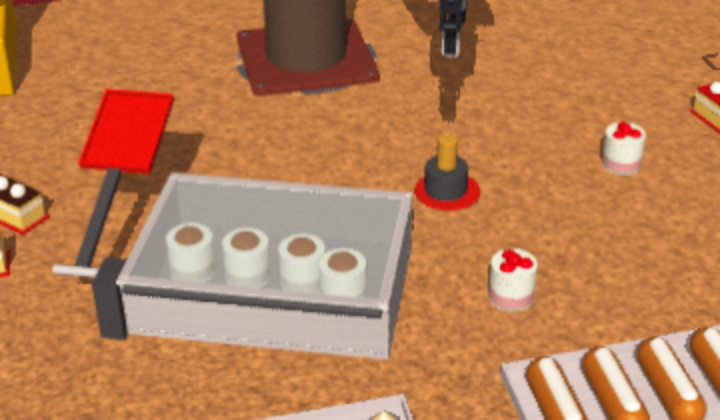

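The lid is shut, the lever is up, the four caramels are upright inside, and the weight is centred on its coaster.

```bash
python3 -c "
from cell import arm
print(arm.finish_job())"
```

```text
the job is handed in; nothing more can be done
None
```

The job is handed in at about 50 s: all four caramel desserts stand upright in the shut chest, the lever is up, the weight is back on its coaster and the raspberries haven't moved. One caramel shifted a few centimetres inside the chest but stayed upright, and no verdict was returned.

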